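Drive home the spring pin of a tone arm bracket

TASK

Take the brass mallet from its cork pad and drive the copper spring pin into the tone arm bracket: first start it with a light tap that sinks it by roughly a third of what stands out, lift the mallet clear of it, then knock it down flush with its boss with brisk blows. Touch the pin only with the mallet, do not knock the slender pivot stem beside it or push the other things about, and stand the mallet upright on its cork pad again when you are done.

Things in the scene. Friction and masses are not known exactly. Their poses are not given: they have to be found in the camera images.
- mallet: Brass-headed mallet, 0.5 kg, on the cork pad. Its head is an upright cylinder, 36 mm in diameter and 60 mm high, standing on its flat lower face, the striking face. Origin: centre of that face; z up the head's axis. The level wooden handle runs along the mallet's -x to 165 mm from that axis; at the start it points roughly towards the robot (within 0.6 rad of world -x).
- mallet_grip (a point): On the centre line of the mallet's flat-sided handle (22 mm wide, 22 mm high), 36 mm from the head's axis and 36 mm above the striking face. A good place to grip across the handle; the head may be held instead. The mallet's centre of mass lies about 8 mm from the head's axis, on the handle side.
- pad: Round cork pad fixed to the counter, 90 mm in diameter, 6 mm thick; origin at the centre of its underside, on the counter. The mallet starts on it and must end on it.
- bracket: Nickel tone arm bracket on a dark steel block fixed to the counter: 100 mm long (x from -38 to +62), 80 mm wide, 30 mm high. Two bosses rise on it: the pin's (24 mm diameter, top 42 mm above the counter) at the origin, and one 16 mm wide, 40 mm high, at x = +40 mm under the stem. Origin on the counter on the pin's axis; +x points away from the robot, within 0.8 rad of world +x.
- boss_top (a point): Centre of the top of the pin's boss, 42 mm above the counter: the pin is flush when its top is at this height.
- pin (a joint): How far the pin has been driven down, in m: 0 stands 18 mm out of its boss, 0.018 is flush (end of travel). It starts between 0 and 0.004. The pin is gripped by its hole: about 8 N moves it (plus about 15 N per m/s of speed), and it stays where it is left.
- pin_top (a point): Centre of the flat top of the copper spring pin, a plain upright copper rod 10 mm in diameter that starts 14 to 18 mm proud of its boss and slides only vertically.
- stem: Slender upright nickel pivot stem, 6 mm in diameter, pointed, on the bracket 40 mm from the pin along the bracket's +x (the side away from the robot). Origin at its foot, 40 mm above the counter; its tip is 80 mm above the counter. It does not move and must not be knocked.
- soundbox: Bystander: dark bakelite soundbox back, a round disc 58 mm in diameter with a hub, 22 mm high; origin at the centre of its underside.
- lid_stay: Bystander: mahogany lid stay, a flat bar 150 x 18 x 10 mm lying along its x; origin at the centre of its underside.
- needle_tin: Bystander: round needle tin, 52 mm in diameter, 22 mm high; origin at the centre of its underside.
- screwdriver: Bystander: screwdriver 170 mm long lying along its x.
- governor: Bystander: brass governor spool, 40 mm in diameter, 36 mm high; origin at the centre of its underside.
- oil_jar: Bystander: amber glass oil jar, 56 mm in diameter, 75 mm high; origin at the centre of its underside.
Mind the look-alikes: they are no part of the job. Leave any green, purple or red look-alike of the mallet alone.

How it is judged:
On the way, in this order (a step that is already met when the one before it is completed fails the run):
1. the mallet is lifted off its pad, the pin untouched (height (world z) of mallet above 0.03 m and distance of pin_top from where it was at the start of the episode below 0.001 m), for 0.1 s.
2. the pin has been started: sunk by at least 2 mm and still at least 3 mm proud of its boss, with the mallet lifted at least 8 mm clear above it (distance of pin_top from where it was at the start of the episode above 0.002 m and z of pin_top in the frame of boss_top above 0.003 m and z of mallet in the frame of pin_top above 0.008 m), for 0.1 s.
3. a brisk blow: the mallet strikes the pin and it moves down at over 30 mm/s (contact force between mallet and pin above 2 N and velocity of joint pin above 0.03 m/s).
At the end, for the whole second after the job is handed in: The pin's top is within 2 mm of flush with its boss (joint over 0.016), and the mallet stands released and at rest on its striking face on the cork pad, upright within 0.08 rad, its head's axis within 30 mm of the pad's centre (value of joint pin above 0.016 m and horizontal distance between mallet and pad below 0.03 m and height (world z) of mallet between 0.003 and 0.01 m and angle between mallet's own z axis and vertical below 0.08 rad and linear speed of mallet below 0.02 m/s); the robot touches nothing.
It fails at once if the pin is touched by the gripper or arm (over 1 N) (contact force between any of the fingers, the arm and pin above 1 N).
It fails at once if the pivot stem is knocked (over 2 N) (contact force between stem and anything else above 2 N).
It fails at once if a bystander is pushed more than 20 mm (distance of any of soundbox, lid_stay, needle_tin, screwdriver, governor, oil_jar from where it was at the start of the episode above 0.02 m).
It also fails if it takes over 48 s, if anything falls off the work surface, if the arm or the gripper's body presses on something with over 40 N, if the wrist force passes 120 N, or if a joint passes its speed limit or range.

ROBOT

A 6-joint arm with a two-finger parallel gripper is mounted at the origin on the work surface. World frame = base frame: x ahead of the robot, y to its left, z up, the work surface at z = 0. Lengths are in m, angles in rad, forces in N, time in s.
With the tool pointing down it reaches from about 0.35 to 0.975 m from the base axis. Payload 4.9 kg.
Tool frame: the origin (TCP) lies at the very end of the fingers, on their centre line; the grasp point (between the pads) lies 19 mm behind it; z points along the fingers, x is the direction in which the jaws open and shut, and the axes are right-handed (so a half turn about z gives the same grasp; the last joint's range is limited). The gripper opens to 85 mm and grips with 20 to 120 N. Pads are 22 mm wide; open, the fingers measure 114 mm over their backs; the gripper's body (76 mm by 85 mm) begins 54 mm behind the grasp point. The pads swing forward as they close: fully open they stand 13 mm farther back than shut.
Start: joints at [0.998, 0.053, 1.613, -0, 1.476, -0.119], TCP at [0.274, 0.562, 0.21] pointing down, gripper open.
Joint ranges: [-3.01, 3.01], [-1.01, 2.22], [0.06, 2.58], [-1.02, 4.17], [0.09, 2.62], [-3.14, 3.14]. Speed limits (rad/s): [2.57, 2.57, 3.14, 3.14, 3.14, 3.14].

INTERFACE

Orientations are given as a unit quaternion [w, x, y, z].
In Python, from plant import manip, imaging gives the robot as it stands.
- The arm moves only by the shell command python3 -m pendant 'ROWS'. ROWS is JSON, a list that holds one entry, the list of rows, each a list of 7 numbers: the turn, a rotation vector about the world's x, y, z in units of pi rad (1.0 is pi rad), then the shift along the world's x, y, z in units of 250 mm (1.0 is 250 mm), then the opening, from 0 (shut) to 1 (fully open). In form: [[[ax, ay, az, tx, ty, tz, claw], ...]]. A call has 1 to 20 rows; each row shifts and turns the commanded pose from where the row before left it; what a row does not reach is not made up. A row lasts 1/8 s, in which the tool goes at most 62.5 mm and 10.7 degrees, less where a joint would pass 70% of its speed; a pose out of reach is approached as far as the arm can. A call with a number of a shift or a turn outside -1 to 1 is refused whole. A call with a gripper value outside its range is refused whole. The fingers move at their own pace and stop on an object; the grip force is fixed at half the most. Time passes only in rows, so rows that do not move let the fingers close. It gives the time, the measured TCP pose, the force and the opening at its end, in the units of the state.
- manip.state(): the state, without advancing time (a new reading comes with each control period).
- imaging.grab_frame(name): name is "scene" or "top" or "wrist"; returns a dict with "frame" (480x640x3 uint8, blue, green, red), "mtx" (3x3 intrinsics, pixels), "k1" (the pictures are not rectified: a ray, as slopes to the right and down, at radius r is drawn at 1 + k1 r^2 times it, then the intrinsics apply), "world_to_cam" (4x4, takes a point from world to camera coordinates). Camera axes: x right, y down, z forward; pixel columns grow to the right and rows downward; lengths in m; the calibration is good to about 2 mm. A picture is of the moment at which its call begins. There is no depth.
- manip.job_done(): hands the job in, once; it reports no verdict.
The state is a dict: "time": time; "joint_pos": joint angles; "joint_vel": joint speeds; "joint_efforts": joint torques, N m; "tool_pos": TCP position; "tool_rot": TCP orientation; "contact_force": force on the tool from outside, world axes, zero at the start; "ft_torque": the same for the moment, N m; "gripper_width": opening from 0.0 (shut) to 1.0 (fully open).
Only numpy, scipy, OpenCV 4.12 (cv2) and the standard library are available. Lean on these libraries where they do the work, as an engineer would, in place of code of your own. Each camera call takes 0.05 s, during which the arm holds its last target. There are 200 camera calls.

## Working session

There is one attempt and no reset: what is moved stays moved. The work goes in short steps, Python scripts to look and compute and a shell command to move; the robot and the scene stay as the last step left them, time stands still between calls to the robot, and variables do not carry over. Pictures are saved under pics/ and viewed, about 8 in all and at most 12, crops included, and the job is handed in when it is done.

```bash
ls; mkdir -p pics
cat > h.py <<'E'
import numpy as np, cv2
from plant import manip, imaging
def grab(n):
    f=imaging.grab_frame(n); return f
def ray(f,u,v):
    K=np.array(f['mtx']);T=np.array(f['world_to_cam'])
    p=cv2.undistortPoints(np.array([[[u,v]]],float),K,np.array([f['k1'],0,0,0.]))[0,0]
    d=T[:3,:3].T@np.array([p[0],p[1],1]); o=-T[:3,:3].T@T[:3,3]
    return o,d
def onz(f,u,v,z):
    o,d=ray(f,u,v); return (o+d*(z-o[2])/d[2])
def proj(f,P):
    T=np.array(f['world_to_cam']); 
    r,_=cv2.Rodrigues(T[:3,:3])
    return cv2.projectPoints(np.array(P,float).reshape(-1,1,3),r,T[:3,3],np.array(f['mtx']),np.array([f['k1'],0,0,0.]))[0][:,0]
E
python3 - <<'E'
from h import *
import pickle
d={}
for n in('top','scene'):
    f=grab(n); d[n]=f; cv2.imwrite(f'pics/{n}0.png',f['frame'])
    T=np.array(f['world_to_cam']); print(n,-T[:3,:3].T@T[:3,3],f['k1'],np.array(f['mtx'])[0,0])
pickle.dump(d,open('d0.pkl','wb'))
print(manip.state())
E
```

```text
pics
top [ 0.30841246 -0.01252085  1.22827534] -0.11582947155753776 460.6068491339794
scene [1.30502032 0.10169691 1.00417667] -0.014758311854025591 575.2981338217381
{'time': 0.1, 'joint_pos': array([ 9.98028569e-01,  5.33091952e-02,  1.61410842e+00,  1.41455151e-05,
        1.47601988e+00, -1.18988172e-01]), 'joint_vel': array([ 0.00062989, -0.0027007 , -0.00235455,  0.00045528,  0.00025314,
       -0.00096108]), 'joint_efforts': array([ 2.44225760e-05, -3.94902277e+01, -3.71362638e+01, -1.41340347e-04,
        3.88339511e-03,  8.86862296e-06]), 'tool_pos': array([0.27364714, 0.5612561 , 0.20860346]), 'tool_rot': array([ 3.86122750e-04,  8.48046498e-01,  5.29921018e-01, -8.37743862e-04]), 'contact_force': array([-0.07317184, -0.60253407,  0.35481473]), 'ft_torque': array([0.01934541, 0.01317319, 0.04805194]), 'gripper_width': 1.0020259165216108}
```

View pics/top0.png

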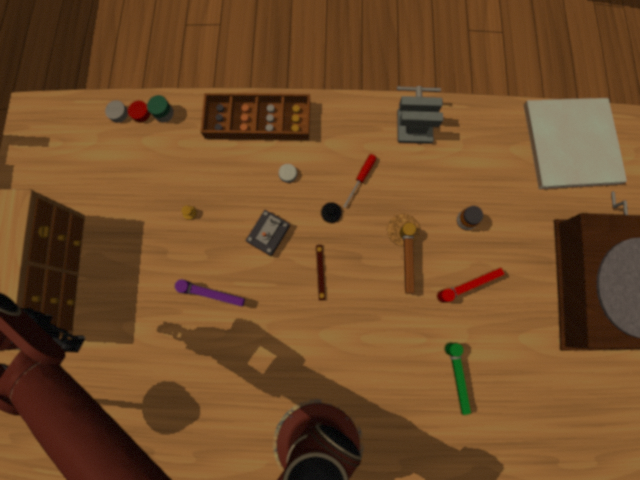

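View pics/scene0.png

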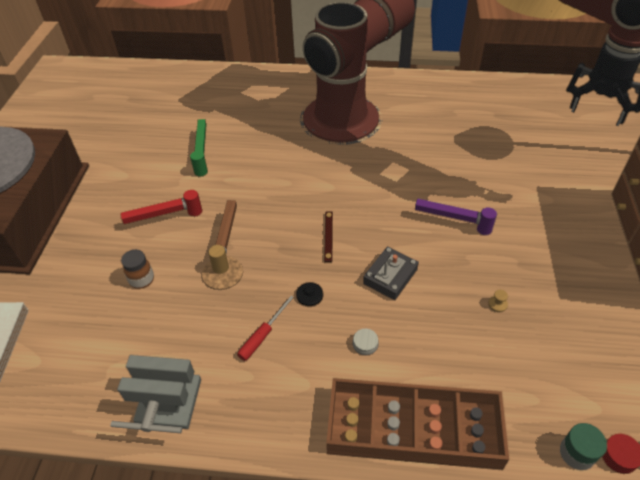

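The top view shows the brass mallet with its brown handle on the cork pad, head at (408,230). The look-alikes are purple (182,286), red (447,296) and green (455,350), and by the description the brass one is mine. The bracket is at top (268,233) and scene (391,271). Next is one composite close crop of the mallet and the bracket.

Run:
```python
from h import *
import pickle
d=pickle.load(open('d0.pkl','rb'))
def c(n,x,y,s=60,h=45):
    return cv2.resize(d[n]['frame'][y-h//2-7:y+h//2+8,x-s//2-10:x+s//2+10],(400,300),interpolation=cv2.INTER_CUBIC)
# each crop 80x59 -> use exact 80x60
def c(n,x,y,): return cv2.resize(d[n]['frame'][y-30:y+30,x-40:x+40],(400,300),interpolation=cv2.INTER_CUBIC)
im=np.vstack([np.hstack([c('top',408,250),c('top',268,233)]),np.hstack([c('scene',222,250),c('scene',391,271)])])
cv2.imwrite('pics/comp.png',np.clip(im*1.3,0,255).astype(np.uint8))
```

```text
(no output)
```

View pics/comp.png

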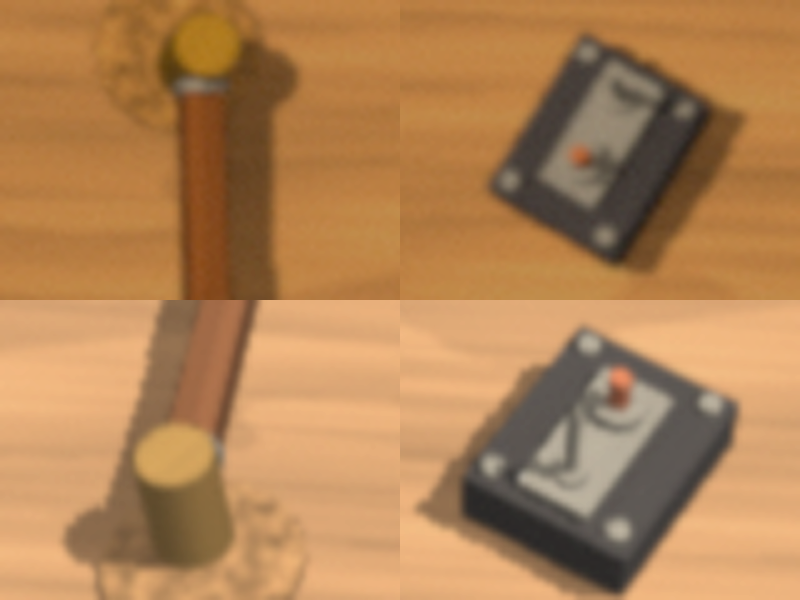

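The crops confirm it: brass head and wooden handle on cork, with the head top at top (409.6,229) and scene (217.4,250.6). The copper pin top is at top (264,234) and scene (395,255). Now I'll measure them.

Run:
```python
from h import *
import pickle
d=pickle.load(open('d0.pkl','rb'));t,s=d['top'],d['scene']
def tri(a,b):
    o1,d1=ray(t,*a);o2,d2=ray(s,*b)
    A=np.stack([d1,-d2],1);x=np.linalg.lstsq(A,o2-o1,rcond=None)[0]
    p,q=o1+d1*x[0],o2+d2*x[1];return (p+q)/2,np.linalg.norm(p-q)
print('head',tri((409.6,229),(217.4,250.6)), onz(t,409.6,229,.066))
print('pin',tri((264,234.2),(395.2,255.4)), onz(t,264,234.2,.058))
def mask(f,lo,hi,x0,x1,y0,y1):
    h=cv2.cvtColor(f['frame'],cv2.COLOR_BGR2HSV);m=cv2.inRange(h,lo,hi);o=np.zeros_like(m);o[y0:y1,x0:x1]=m[y0:y1,x0:x1]
    c=max(cv2.findContours(o,0,1)[0],key=cv2.contourArea);return c
def cen(c):m=cv2.moments(c);return m['m10']/m['m00'],m['m01']/m['m00']
for f in(t,s):
    h=cv2.cvtColor(f['frame'],cv2.COLOR_BGR2HSV)
    pts=[(229,410),(270,409),(234,264),(225,249)] if f is t else [(250,217),(225,228),(255,395),(280,375)]
    print([h[p].tolist() for p in pts])
# handle: edges by reddish hue at rows
h=cv2.cvtColor(t['frame'],cv2.COLOR_BGR2HSV)
for r in(245,260,275,288): print(r,[tuple(h[r,c]) .__repr__().replace('np.uint8','') for c in range(400,420,2)])
# bracket dark
c=mask(t,(0,0,0),(179,110,255),240,295,205,260)
R=cv2.minAreaRect(c);print(R)
P=np.array([onz(t,*p,.03) for p in cv2.boxPoints(R)]);print(P)
E=np.diff(np.vstack([P,P[:1]]),axis=0);print([(np.linalg.norm(e),np.arctan2(e[1],e[0])) for e in E])
# stem tip prediction etc
c=mask(t,(0,0,0),(179,110,255),240,295,205,260);print(cv2.contourArea(c),onz(t,*cen(c),.03))
```

```text
head (array([ 0.55619711, -0.2211123 ,  0.06193877]), np.float64(0.003241312389058342)) [ 0.55565411 -0.22200658  0.066     ]
pin (array([0.53362689, 0.15592187, 0.05603308]), np.float64(0.00245121173207094)) [0.53332078 0.15440769 0.058     ]
[[19, 210, 136], [12, 201, 104], [11, 176, 126], [16, 157, 149]]
[[18, 142, 165], [12, 143, 132], [9, 138, 165], [15, 30, 68]]
245 ['((16), (169), (125))', '((15), (169), (116))', '((13), (188), (87))', '((13), (200), (107))', '((13), (208), (103))', '((12), (200), (98))', '((12), (196), (86))', '((15), (168), (79))', '((16), (172), (80))', '((15), (165), (82))']
260 ['((15), (162), (145))', '((15), (163), (139))', '((14), (181), (97))', '((12), (199), (105))', '((13), (195), (107))', '((12), (193), (102))', '((13), (199), (95))', '((15), (176), (81))', '((16), (173), (81))', '((14), (159), (85))']
275 ['((15), (163), (149))', '((15), (158), (147))', '((15), (172), (110))', '((12), (187), (101))', '((13), (201), (108))', '((13), (201), (103))', '((13), (198), (98))', '((15), (183), (85))', '((15), (165), (91))', '((14), (164), (90))']
288 ['((15), (162), (146))', '((15), (164), (146))', '((14), (168), (120))', '((13), (202), (97))', '((13), (201), (104))', '((12), (193), (102))', '((13), (198), (102))', '((14), (181), (86))', '((15), (168), (85))', '((15), (173), (87))']
((267.6323547363281, 232.27938842773438), (29.84075355529785, 36.529197692871094), 30.963754653930664)
[[0.52097806 0.20715942 0.03      ]
 [0.60783233 0.1613811  0.03      ]
 [0.56741966 0.09069466 0.03      ]
 [0.48172839 0.13686154 0.03      ]]
[(np.float64(0.09818003552227945), np.float64(-0.48506875143328704)), (np.float64(0.08142331548104517), np.float64(-2.090160106235562)), (np.float64(0.09733640989786259), np.float64(2.647421247994825)), (np.float64(0.08051290736966085), np.float64(1.0615774305513137))]
1010.0 [0.54394368 0.14900976 0.03      ]
```

Run:
```python
from h import *
import pickle
d=pickle.load(open('d0.pkl','rb'));t,s=d['top'],d['scene']
a=onz(t,408.5,237,.053);b=onz(t,409.3,280,.053);print(a,b)
v=a-b;yaw=np.arctan2(v[1],v[0]);print('yaw',yaw)
# pad centre
h=np.array([.5557,-.2215]);u=np.array([np.cos(yaw),np.sin(yaw)])
print('grip',h-.036*u, 'perp offset of head from line',np.cross(h-b[:2],u))
for T,(cx,cy) in((t,(0,0)),):pass
# pad circle: print projected pad outline for hypothesis and crop extents
print('pad px', onz(t,404,228,.006))
```

```text
[ 0.53707305 -0.22134631  0.053     ] [ 0.42500768 -0.22308038  0.053     ]
yaw 0.015472441836737832
grip [ 0.51970431 -0.22205699] perp offset of head from line 0.0004418605026023368
pad px [ 0.57076197 -0.21754578  0.006     ]<stdin>:8: DeprecationWarning: Arrays of 2-dimensional vectors are deprecated. Use arrays of 3-dimensional vectors instead. (deprecated in NumPy 2.0)
```

```bash
python3 -m pendant '[[[0,0,0.0094,0.0615,-0.196,0,1],[0,0,0.0094,0.0615,-0.196,0,1],[0,0,0.0094,0.0615,-0.196,0,1],[0,0,0.0094,0.0615,-0.196,0,1],[0,0,0.0094,0.0615,-0.196,0,1],[0,0,0.0094,0.0615,-0.196,0,1],[0,0,0.0094,0.0615,-0.196,0,1],[0,0,0.0094,0.0615,-0.196,0,1],[0,0,0.0094,0.0615,-0.196,0,1],[0,0,0.0094,0.0615,-0.196,0,1],[0,0,0.0094,0.0615,-0.196,0,1],[0,0,0.0094,0.0615,-0.196,0,1],[0,0,0.0094,0.0615,-0.196,0,1],[0,0,0.0094,0.0615,-0.196,0,1],[0,0,0.0094,0.0615,-0.196,0,1],[0,0,0.0094,0.0615,-0.196,0,1],[0,0,0,0,0,0,1],[0,0,0,0,0,0,1]]]'
python3 - <<'E'
from h import *
import pickle
f=grab('wrist');pickle.dump(f,open('w1.pkl','wb'));cv2.imwrite('pics/w1.png',f['frame'])
s=manip.state();print(s['time'],s['tool_pos'],s['tool_rot'])
E
```

```text
time: 2.35
tool_pos: [0.5195, -0.2218, 0.209]
tool_rot: [-0.001, 0.701, 0.714, 0.0]
contact_force: [-0.2, -0.0, 0.5]
gripper_width: 0.999
2.4 [ 0.51960181 -0.22127652  0.20925763] [-5.57592965e-04  7.00280490e-01  7.13867580e-01  4.00628319e-05]
```

View pics/w1.png

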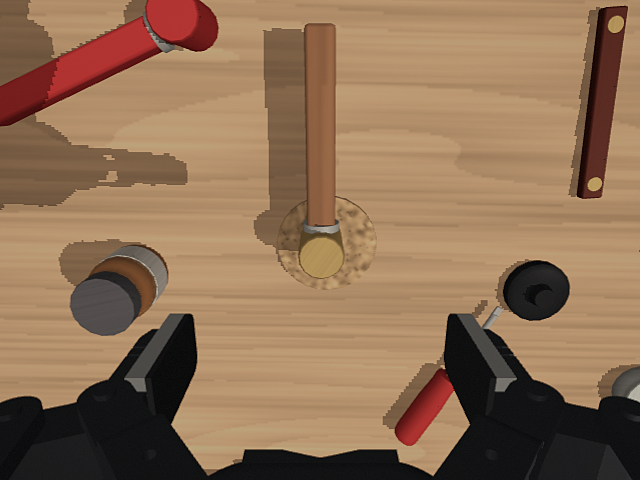

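The wrist view shows the head top at (321,257), the handle running up to (320,25), and the pad outline centred near (327,243). The oil jar is at (120,300).

Run:
```python
from h import *
import pickle
f=pickle.load(open('w1.pkl','rb'))
print('head',onz(f,321.5,257,.066));a=onz(f,322,215,.053);b=onz(f,320.5,30,.053);print(a,b,np.arctan2(*(a-b)[[1,0]]))
for p in((277,243),(377,243),(327,290),(327,196),(327,243)):print('pad',onz(f,*p,.006))
print('jar',onz(f,105,307,.075))
```

```text
head [ 0.55702943 -0.21865586  0.066     ]
[ 0.52743915 -0.21876622  0.053     ] [ 0.39779692 -0.22229299  0.053     ] 0.027197124409559372
pad [ 0.56687543 -0.2582482   0.006     ]
pad [ 0.56531583 -0.16816287  0.006     ]
pad [ 0.61242973 -0.21215646  0.006     ]
pad [ 0.52289955 -0.21420583  0.006     ]
pad [ 0.56609597 -0.21321695  0.006     ]
jar [ 0.5974071  -0.38399546  0.075     ]
```

```bash
python3 -m pendant '[[[0,0,0,0.004,0.004,-0.125,1],[0,0,0,0,0,-0.125,1],[0,0,0,0,0,-0.125,1],[0,0,0,0,0,-0.125,1],[0,0,0,0,0,-0.125,1],[0,0,0,0,0,-0.12,1],[0,0,0,0,0,0,1],[0,0,0,0,0,0,0],[0,0,0,0,0,0,0],[0,0,0,0,0,0,0],[0,0,0,0,0,0,0],[0,0,0,0,0,0,0],[0,0,0,0,0,0,0]]]'
```

```text
time: 4.03
tool_pos: [0.5214, -0.2215, 0.0246]
tool_rot: [0.0, 0.7, 0.714, 0.0]
contact_force: [-2.3, 1.8, 6.6]
gripper_width: 0.23
```

```bash
python3 -m pendant '[[[0,0,0,0,0,0,0],[0,0,0,0,0,0.04,0],[0,0,0,0,0,0.08,0],[0,0,0,0,0,0.12,0],[0,0,0,0,0,0.12,0],[0,0,0,0,0,0.12,0],[0,0,0,0,0,0,0],[0,0,0,0,0,0,0]]]'
python3 - <<'E'
from h import *
import pickle
f=grab('wrist');pickle.dump(f,open('w2.pkl','wb'));s=grab('scene');pickle.dump(s,open('s2.pkl','wb'))
im=np.vstack([cv2.resize(f['frame'],(400,300)),cv2.resize(s['frame'][180:300,150:310],(400,300),interpolation=cv2.INTER_CUBIC)])
cv2.imwrite('pics/w2.png',im)
print(manip.state())
E
```

```text
time: 5.03
tool_pos: [0.5202, -0.2209, 0.1424]
tool_rot: [-0.001, 0.7, 0.714, -0.0]
contact_force: [0.3, 0.5, -5.8]
gripper_width: 0.232
{'time': 5.125, 'joint_pos': array([-5.33145871e-01, -3.58828934e-02,  1.81857726e+00, -2.03357862e-05,
        1.36274142e+00, -2.12259216e+00]), 'joint_vel': array([-0.00060921,  0.00500534, -0.0018989 , -0.0001347 ,  0.00160619,
        0.00038121]), 'joint_efforts': array([-1.92832711e-03, -3.75735641e+01, -3.91664422e+01,  6.67825062e-02,
       -1.19541991e-01,  3.13237424e-04]), 'tool_pos': array([ 0.51970963, -0.22055634,  0.14119657]), 'tool_rot': array([-1.86275139e-03,  7.00479570e-01,  7.13669868e-01, -4.71875329e-04]), 'contact_force': array([-0.74968945, -0.46067537, -5.2588    ]), 'ft_torque': array([-0.03154477,  0.11590482,  0.00033903]), 'gripper_width': 0.2317562927557728}
```

View pics/w2.png

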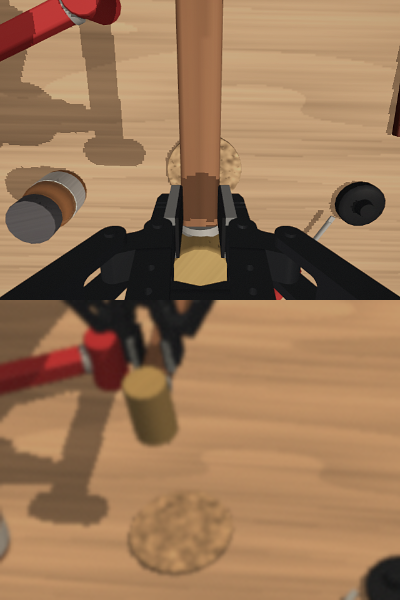

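Held upright: the face sits about 17.5 mm below the TCP and the head about 36 mm ahead of it. I'll carry it to hover above the pin with the handle pointing away from the stem.

```bash
python3 -m pendant '[[[0,0,-0.0133,-0.0062,0.13,0,0],[0,0,-0.0133,-0.0062,0.13,0,0],[0,0,-0.0133,-0.0062,0.13,0,0],[0,0,-0.0133,-0.0062,0.13,0,0],[0,0,-0.0133,-0.0062,0.13,0,0],[0,0,-0.0133,-0.0062,0.13,0,0],[0,0,-0.0133,-0.0062,0.13,0,0],[0,0,-0.0133,-0.0062,0.13,0,0],[0,0,-0.0133,-0.0062,0.13,0,0],[0,0,-0.0133,-0.0062,0.13,0,0],[0,0,-0.0133,-0.0062,0.13,0,0],[0,0,-0.0133,-0.0062,0.13,0,0],[0,0,0,0,0,0,0],[0,0,0,0,0,0,0],[0,0,0,0,0,0,0]]]'
python3 - <<'E'
from h import *
import pickle
f=grab('top');s=grab('scene');w=grab('wrist');pickle.dump((f,s,w),open('d3.pkl','wb'))
c=lambda f,x,y:cv2.resize(f['frame'][y-30:y+30,x-40:x+40],(400,300),interpolation=cv2.INTER_CUBIC)
im=np.hstack([c(f,268,233),c(s,391,261)])
im=np.vstack([im,np.hstack([cv2.resize(w['frame'],(400,300)),cv2.resize(s['frame'][200:320,330:490],(400,300))])])
cv2.imwrite('pics/d3.png',np.clip(im*1.2,0,255).astype(np.uint8))
st=manip.state();print(st['time'],st['tool_pos'],st['tool_rot'],st['joint_pos'])
s2=pickle.load(open('s2.pkl','rb'));print('pad',onz(s2,222.4,273.2,.006))
E
```

```text
time: 7.0
tool_pos: [0.5021, 0.1679, 0.1428]
tool_rot: [-0.0, 0.856, 0.517, -0.001]
contact_force: [0.8, -1.0, -4.1]
gripper_width: 0.234
7.15 [0.50240858 0.16808607 0.14331194] [-2.71119664e-05  8.55887654e-01  5.17161782e-01 -1.17060068e-04] [ 1.82352969e-01 -1.25750730e-01  1.89941751e+00 -3.26757455e-05
  1.36816405e+00 -9.04703470e-01]
pad [ 0.5735735  -0.21344448  0.006     ]
```

View pics/d3.png

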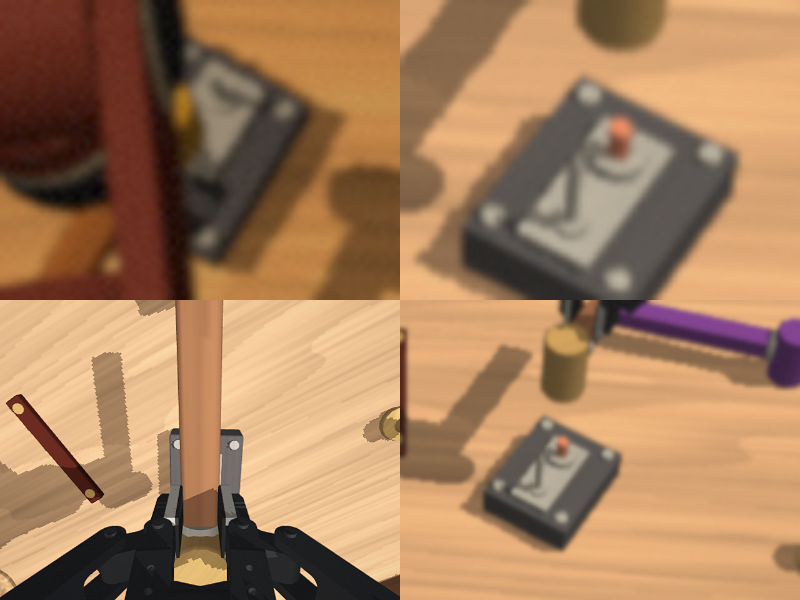

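Run:
```python
from h import *
import pickle
t,s,w=pickle.load(open('d3.pkl','rb'))
P=[.5343,.1513]
print(proj(s,[P+[.186],P+[.126],[.5335,.155,.058],[.5335,.155,.056]]))
# silhouette of brass head in scene: measure left/right edge cols per row
h=cv2.cvtColor(s['frame'],cv2.COLOR_BGR2HSV)
m=cv2.inRange(h,(15,90,40),(28,255,200));o=np.zeros_like(m);o[205:243,375:420]=m[205:243,375:420]
for r in range(208,243,3):
    x=np.where(o[r])[0];print(r,x.min() if len(x) else None,x.max() if len(x) else None,h[r,384:410:6].tolist())
# predicted silhouette: circle at bottom
th=np.linspace(0,2*np.pi,60)
for z in(.126,.186):
  q=proj(s,[[P[0]+.018*np.cos(a),P[1]+.018*np.sin(a),z] for a in th]);print(z,q.min(0),q.max(0))
# copper pin mask in scene & top0
m=cv2.inRange(h,(3,115,90),(12,255,255));o=np.zeros_like(m);o[245:275,380:410]=m[245:275,380:410]
y,x=np.where(o);print('pin px',x.min(),x.max(),x.mean(),y.min(),y.max())
```

```text
[[397.01994443 213.47405504]
 [394.79756053 233.77477687]
 [394.24554082 254.78478273]
 [394.17796124 255.38130375]]
208 389 398 [[14, 119, 185], [14, 118, 184], [17, 76, 90], [12, 138, 83], [15, 48, 64]]
211 379 403 [[15, 118, 182], [17, 134, 168], [18, 142, 153], [17, 137, 104], [19, 31, 66]]
214 375 415 [[15, 118, 190], [18, 141, 176], [18, 141, 177], [18, 139, 110], [18, 44, 69]]
217 376 418 [[14, 118, 188], [18, 142, 169], [18, 141, 173], [18, 140, 167], [14, 104, 103]]
220 376 419 [[14, 119, 187], [18, 138, 94], [18, 141, 168], [18, 141, 148], [14, 118, 180]]
223 375 419 [[15, 120, 194], [18, 138, 76], [18, 135, 89], [18, 138, 111], [14, 119, 197]]
226 380 418 [[14, 119, 184], [17, 132, 77], [18, 138, 85], [18, 138, 111], [14, 119, 191]]
229 376 419 [[15, 120, 194], [18, 139, 75], [18, 138, 89], [18, 138, 113], [15, 118, 197]]
232 375 419 [[14, 118, 175], [18, 136, 77], [18, 138, 89], [18, 135, 115], [14, 118, 184]]
235 385 418 [[14, 119, 182], [18, 131, 78], [18, 135, 91], [17, 137, 119], [14, 118, 181]]
238 377 417 [[14, 118, 181], [17, 132, 85], [18, 134, 93], [15, 122, 157], [15, 119, 182]]
241 386 408 [[14, 120, 185], [14, 120, 177], [15, 123, 151], [14, 120, 181], [15, 119, 180]]
0.126 [385.85929469 227.11693152] [403.76381237 240.57162585]
0.186 [387.7210792  206.76708707] [406.34827478 220.32657802]
pin px 393 396 394.57142857142856 255 261
```

```bash
python3 -m pendant '[[[0,0,0,-0.003,0.015,-0.06,0],[0,0,0,0,0,-0.06,0],[0,0,0,0,0,-0.06,0],[0,0,0,0,0,-0.04,0],[0,0,0,0,0,0,0],[0,0,0,0,0,0,0]]]'; python3 -m pendant '[[[0,0,0,0,0,-0.008,0],[0,0,0,0,0,-0.008,0],[0,0,0,0,0,0,0]]]'; python3 -c "
from h import *
import pickle
s=grab('scene');cv2.imwrite('pics/s4.png',cv2.resize(s['frame'][210:300,335:455],(800,600),interpolation=cv2.INTER_CUBIC))
print(manip.state()['contact_force'],manip.state()['tool_pos'])"
```

```text
time: 7.9
tool_pos: [0.5021, 0.1726, 0.0889]
tool_rot: [0.0, 0.856, 0.518, 0.0]
contact_force: [-0.4, 0.1, -4.2]
gripper_width: 0.232
time: 8.28
tool_pos: [0.5015, 0.1725, 0.0844]
tool_rot: [-0.0, 0.856, 0.518, -0.0]
contact_force: [-0.5, -0.3, -4.7]
gripper_width: 0.233
[ 0.75713726  0.44538666 -4.69357778] [0.50159097 0.17245774 0.08442679]
```

View pics/s4.png

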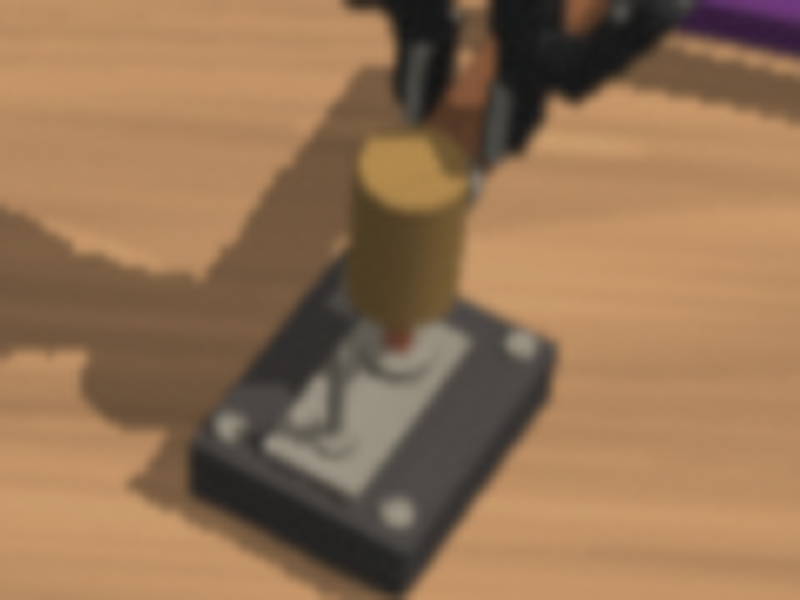

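The scene crop shows the head centred over the pin: head bottom around (403,300), pin at (398,335), stem clear. Next is a slow descent to contact.

```bash
for i in 1; do python3 -m pendant '[[[0,0,0,0,0,-0.008,0],[0,0,0,0,0,-0.008,0],[0,0,0,0,0,0,0]]]'; done; python3 -m pendant '[[[0,0,0,0,0,-0.008,0],[0,0,0,0,0,0,0]]]'; python3 -m pendant '[[[0,0,0,0,0,-0.006,0],[0,0,0,0,0,0,0]]]'
```

```text
time: 8.7
tool_pos: [0.5014, 0.1724, 0.0801]
tool_rot: [-0.0, 0.856, 0.518, -0.0]
contact_force: [0.5, 0.3, -5.1]
gripper_width: 0.228
time: 8.95
tool_pos: [0.5015, 0.1724, 0.0782]
tool_rot: [-0.0, 0.856, 0.518, -0.0]
contact_force: [-0.5, -0.9, -3.7]
gripper_width: 0.235
time: 9.2
tool_pos: [0.5017, 0.1726, 0.0776]
tool_rot: [-0.0, 0.856, 0.518, 0.0]
contact_force: [-2.5, 0.9, 1.1]
gripper_width: 0.229
```

```bash
python3 -m pendant '[[[0,0,0,0,0,-0.012,0],[0,0,0,0,0,-0.012,0],[0,0,0,0,0,0,0]]]'; python3 -m pendant '[[[0,0,0,0,0,0.05,0],[0,0,0,0,0,0.05,0],[0,0,0,0,0,0.05,0],[0,0,0,0,0,0.05,0],[0,0,0,0,0,0,0],[0,0,0,0,0,0,0]]]'; python3 -c "
from h import *
import pickle
s=grab('scene');cv2.imwrite('pics/s5.png',cv2.resize(s['frame'][210:300,335:455],(800,600),interpolation=cv2.INTER_CUBIC))
print(manip.state()['contact_force'],manip.state()['tool_pos'])"
```

```text
time: 9.57
tool_pos: [0.5018, 0.1726, 0.071]
tool_rot: [0.0, 0.856, 0.518, 0.0]
contact_force: [-3.6, 1.2, 2.2]
gripper_width: 0.231
time: 10.32
tool_pos: [0.5014, 0.1724, 0.1207]
tool_rot: [-0.0, 0.856, 0.518, -0.0]
contact_force: [-0.3, -0.5, -4.5]
gripper_width: 0.234
[-0.70428968  0.70188333 -4.07987154] [0.5011641  0.17237567 0.12033189]
```

View pics/s5.png

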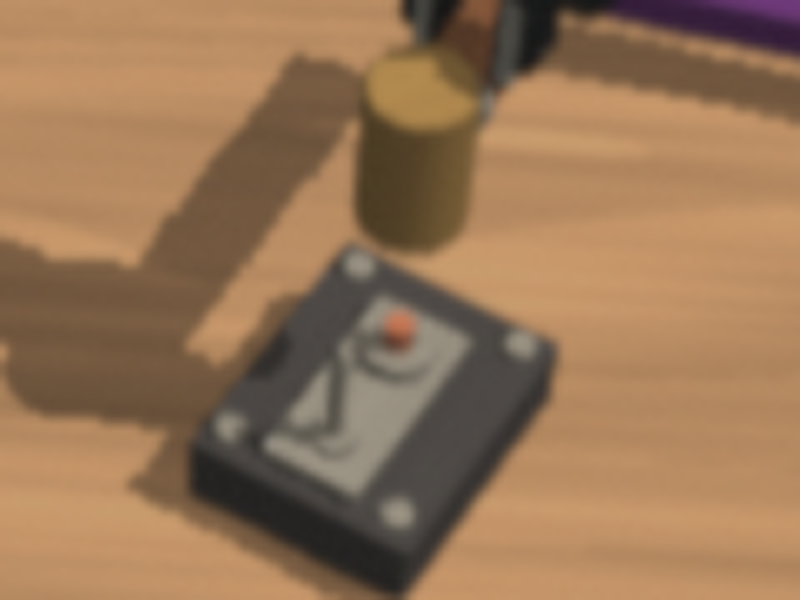

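```bash
cat > pinh.py <<'E'
from h import *
import pickle
s=grab('scene');d=pickle.load(open('d0.pkl','rb'))
for n,f in(('before',d['scene']),('now',s)):
    b=cv2.resize(f['frame'][240:275,380:410],None,fx=8,fy=8,interpolation=cv2.INTER_CUBIC).astype(float)
    r=b[:,:,2]-b[:,:,0]; m=(r>55)
    y,x=np.where(m);print(n,m.sum()/64,x.min()/8+380,x.max()/8+380,y.min()/8+240,y.max()/8+240,r.max())
print(proj(s,[[.5335,.155,z] for z in(.042,.045,.05,.055,.06)]).round(1).tolist())
E
python3 pinh.py
```

```text
before 357.78125 380.0 409.875 240.0 260.375 105.0
now 279.734375 380.0 409.875 240.0 261.625 112.0
[[393.7, 259.5], [393.8, 258.6], [394.0, 257.2], [394.1, 255.7], [394.3, 254.2]]
```

```bash
cat > pinh.py <<'E'
from h import *
import pickle
s=grab('scene');d=pickle.load(open('d0.pkl','rb'))
for n,f in(('before',d['scene']),('now',s)):
    h=f['frame'].astype(int); r=h[:,393:397,2]-h[:,393:397,0]
    print(n,r[250:265].mean(1).round().tolist())
E
python3 pinh.py
```

```text
before [35.0, 15.0, 9.0, 15.0, 44.0, 78.0, 92.0, 86.0, 66.0, 51.0, 48.0, 46.0, 36.0, 27.0, 22.0]
now [38.0, 16.0, 9.0, 9.0, 11.0, 22.0, 46.0, 82.0, 98.0, 92.0, 69.0, 51.0, 39.0, 29.0, 24.0]
```

The pin has sunk about 6.6 mm, by both the TCP and a 2 px shift in the image, and the mallet is clear of it. First brisk blow next.

```bash
python3 -m pendant '[[[0,0,0,0,0,-0.07,0],[0,0,0,0,0,-0.07,0],[0,0,0,0,0,-0.078,0],[0,0,0,0,0,0,0]]]'; python3 -m pendant '[[[0,0,0,0,0,0.08,0],[0,0,0,0,0,0,0]]]'; python3 -m pendant '[[[0,0,0,0,0,-0.08,0],[0,0,0,0,0,-0.02,0],[0,0,0,0,0,0,0]]]'
```

```text
time: 10.98
tool_pos: [0.5006, 0.1722, 0.0643]
tool_rot: [-0.0, 0.856, 0.518, -0.001]
contact_force: [-0.6, -0.5, -3.9]
gripper_width: 0.228
time: 11.22
tool_pos: [0.5033, 0.1727, 0.0882]
tool_rot: [0.001, 0.856, 0.518, 0.002]
contact_force: [0.1, -0.1, -4.3]
gripper_width: 0.229
time: 11.6
tool_pos: [0.5016, 0.1725, 0.0615]
tool_rot: [0.0, 0.856, 0.518, -0.0]
contact_force: [-0.1, 1.1, -3.0]
gripper_width: 0.231
```

```bash
python3 -m pendant '[[[0,0,0,0,0,0.08,0],[0,0,0,0,0,0,0],[0,0,0,0,0,-0.08,0],[0,0,0,0,0,-0.008,0],[0,0,0,0,0,0,0]]]';  python3 -m pendant '[[[0,0,0,0,0,-0.006,0],[0,0,0,0,0,0,0]]]'; python3 -m pendant '[[[0,0,0,0,0,-0.004,0],[0,0,0,0,0,0,0]]]'
```

```text
time: 12.22
tool_pos: [0.5027, 0.1729, 0.0607]
tool_rot: [0.0, 0.856, 0.518, 0.001]
contact_force: [-1.1, 1.9, 2.9]
gripper_width: 0.231
time: 12.48
tool_pos: [0.5025, 0.1731, 0.0604]
tool_rot: [-0.0, 0.856, 0.518, 0.001]
contact_force: [-5.6, 2.4, 11.1]
gripper_width: 0.231
time: 12.72
tool_pos: [0.5025, 0.1733, 0.0603]
tool_rot: [-0.0, 0.856, 0.518, 0.001]
contact_force: [-8.4, 1.1, 15.6]
gripper_width: 0.236
```

The force has climbed to about 20 N net with no further travel, so it is at the stop. I'll lift and check.

```bash
python3 -m pendant '[[[0,0,0,0,0,0.03,0],[0,0,0,0,0,0.1,0],[0,0,0,0,0,0.1,0],[0,0,0,0,0,0.1,0],[0,0,0,0,0,0,0],[0,0,0,0,0,0,0]]]'; python3 pinh.py; python3 -c "
from h import *
s=grab('scene');cv2.imwrite('pics/s6.png',cv2.resize(s['frame'][195:285,335:455],(800,600),interpolation=cv2.INTER_CUBIC))
print(manip.state()['ft_torque'],manip.state()['tool_pos'],manip.state()['tool_rot'])"
```

```text
time: 13.48
tool_pos: [0.5005, 0.1721, 0.1374]
tool_rot: [-0.0, 0.856, 0.518, -0.001]
contact_force: [-0.7, 0.1, -5.5]
gripper_width: 0.232
before [35.0, 15.0, 9.0, 15.0, 44.0, 78.0, 92.0, 86.0, 66.0, 51.0, 48.0, 46.0, 36.0, 27.0, 22.0]
now [38.0, 16.0, 9.0, 9.0, 12.0, 16.0, 21.0, 23.0, 26.0, 40.0, 70.0, 82.0, 62.0, 33.0, 24.0]
[0.03979649 0.11399472 0.05374941] [0.50024511 0.17213194 0.13708882] [-6.43179202e-04  8.55642579e-01  5.17563550e-01 -1.82620319e-03]
```

View pics/s6.png

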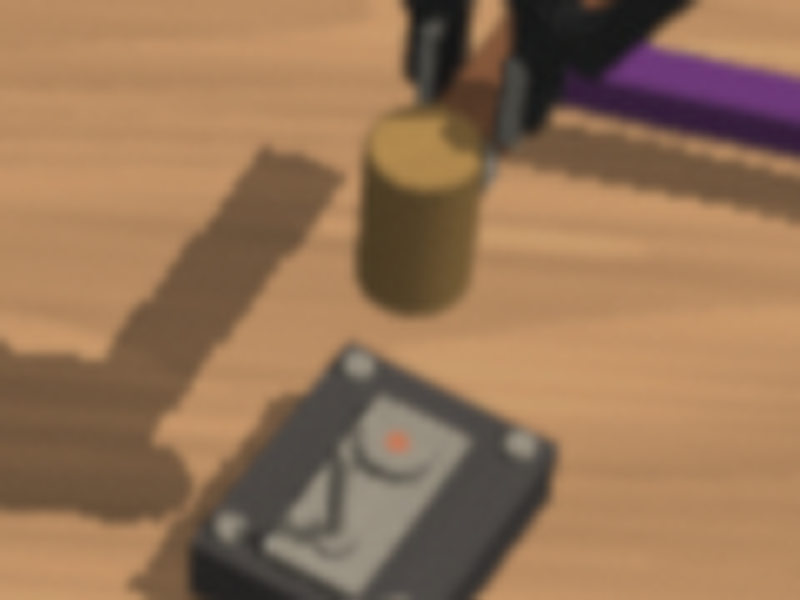

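The pin is flush: only its copper disc shows, at (398,443), and the 5.1 px shift is about 17-18 mm. The mallet is still upright in the grip. Now back to the pad.

```bash
python3 -m pendant '[[[0,0,0.0133,0.0109,-0.129,0,0],[0,0,0.0133,0.0109,-0.129,0,0],[0,0,0.0133,0.0109,-0.129,0,0],[0,0,0.0133,0.0109,-0.129,0,0],[0,0,0.0133,0.0109,-0.129,0,0],[0,0,0.0133,0.0109,-0.129,0,0],[0,0,0.0133,0.0109,-0.129,0,0],[0,0,0.0133,0.0109,-0.129,0,0],[0,0,0.0133,0.0109,-0.129,0,0],[0,0,0.0133,0.0109,-0.129,0,0],[0,0,0.0133,0.0109,-0.129,0,0],[0,0,0.0133,0.0109,-0.129,0,0],[0,0,0,0,0,0,0],[0,0,0,0,0,0,0]]]';  python3 -m pendant '[[[0,0,0,0,0,-0.08,0],[0,0,0,0,0,-0.08,0],[0,0,0,0,0,-0.08,0],[0,0,0,0,0,-0.08,0],[0,0,0,0,0,-0.04,0],[0,0,0,0,0,0,0],[0,0,0,0,0,0,0]]]'; python3 -c "
from h import *
s=grab('scene');cv2.imwrite('pics/s7.png',cv2.resize(s['frame'][210:300,165:285],(800,600),interpolation=cv2.INTER_CUBIC))
print(manip.state()['tool_pos'],manip.state()['tool_rot'])"
```

```text
time: 15.32
tool_pos: [0.5336, -0.214, 0.1381]
tool_rot: [-0.001, 0.701, 0.714, -0.0]
contact_force: [0.3, -0.2, -4.7]
gripper_width: 0.231
time: 16.2
tool_pos: [0.5351, -0.215, 0.0504]
tool_rot: [0.001, 0.7, 0.714, 0.0]
contact_force: [-0.9, 0.1, -5.0]
gripper_width: 0.234
[ 0.53522378 -0.21507182  0.05066456] [1.10290371e-03 7.00485443e-01 7.13665776e-01 2.96136795e-04]
```

View pics/s7.png

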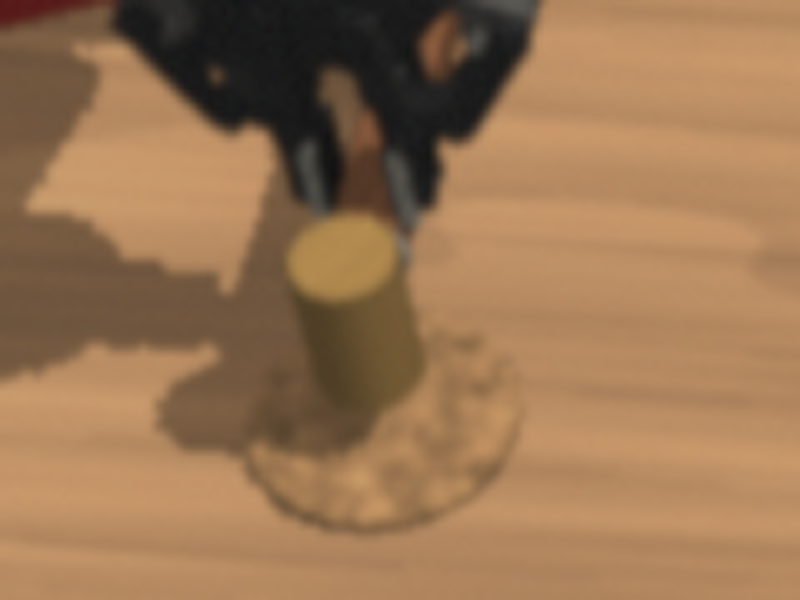

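The head hangs just behind the pad's centre in the view and will land near (375,430) against the pad centre at (383,425). Lowering now.

```bash
python3 -m pendant '[[[0,0,0,0,0,-0.04,0],[0,0,0,0,0,-0.04,0],[0,0,0,0,0,-0.016,0],[0,0,0,0,0,0,0],[0,0,0,0,0,0,0]]]'; python3 -m pendant '[[[0,0,0,0,0,-0.008,0],[0,0,0,0,0,0,0]]]'
```

```text
time: 16.88
tool_pos: [0.5344, -0.2146, 0.0254]
tool_rot: [0.0, 0.7, 0.714, 0.0]
contact_force: [-1.5, 0.7, -2.8]
gripper_width: 0.232
time: 17.12
tool_pos: [0.5344, -0.2147, 0.0249]
tool_rot: [-0.0, 0.7, 0.714, -0.0]
contact_force: [-5.3, 2.1, 6.3]
gripper_width: 0.227
```

```bash
python3 -m pendant '[[[0,0,0,0,0,0.002,0.3],[0,0,0,0,0,0,0.4],[0,0,0,0,0,0,0.6],[0,0,0,0,0,0,1],[0,0,0,0,0,0,1],[0,0,0,0,0,0,1],[0,0,0,0,0,0,1],[0,0,0,0,0,0.05,1],[0,0,0,0,0,0.1,1],[0,0,0,0,0,0.15,1],[0,0,0,0,0,0.15,1],[0,0,0,-0.1,0,0.15,1],[0,0,0,-0.1,0,0.15,1],[0,0,0,0,0,0,1],[0,0,0,0,0,0,1],[0,0,0,0,0,0,1]]]'; python3 pinh.py; python3 -c "
from h import *
s=grab('scene');w=grab('wrist');cv2.imwrite('pics/s8.png',np.hstack([cv2.resize(s['frame'][210:300,165:285],(400,300),interpolation=cv2.INTER_CUBIC),cv2.resize(w['frame'],(400,300))]))
import pickle;pickle.dump((s,w),open('d8.pkl','wb'))
print(manip.state()['tool_pos'],manip.state()['joint_vel'].round(3))"
```

```text
time: 19.12
tool_pos: [0.4839, -0.2141, 0.2099]
tool_rot: [-0.001, 0.7, 0.714, -0.0]
contact_force: [-0.7, -0.2, -0.1]
gripper_width: 1.0
before [35.0, 15.0, 9.0, 15.0, 44.0, 78.0, 92.0, 86.0, 66.0, 51.0, 48.0, 46.0, 36.0, 27.0, 22.0]
now [37.0, 16.0, 8.0, 9.0, 11.0, 16.0, 20.0, 22.0, 25.0, 40.0, 67.0, 80.0, 60.0, 32.0, 22.0]
[ 0.48407296 -0.21416886  0.21009753] [ 0.    -0.002 -0.006  0.002  0.001  0.001]
```

View pics/s8.png

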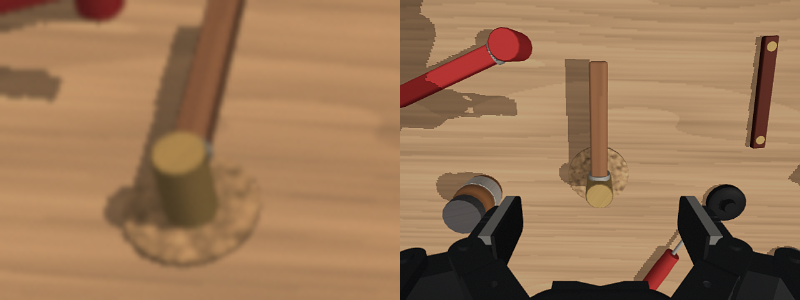

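The mallet stands on the pad, with its head at (599,196) in the wrist half, and the gripper is clear. One numeric check before I hand in.

Run:
```python
from h import *
import pickle
s,w=pickle.load(open('d8.pkl','rb'))
print('head w',onz(w,318.4,313.6,.066),'s',onz(s,165+179*.3,210+153*.3,.066))
print('pad w',onz(w,320,278,.006),'s',onz(s,165+191*.3,210+212*.3,.006))
manip.job_done()
```

```text
head w [ 0.5698447  -0.21245302  0.066     ] s [ 0.57339695 -0.21211353  0.066     ]
pad w [ 0.5649839  -0.21113655  0.006     ] s [ 0.57466557 -0.21342752  0.006     ]
the job is handed in; nothing more can be done
```

I finished the task and handed it in at about 19 s of the 48 s allowed. The hand-in gives no verdict, so what follows is from my own checks.

- **Light tap:** I took the brass mallet by its handle and sank the pin about 6.6 mm. The arm's position and the pin's shift in the camera image agreed on this. I then lifted the mallet well clear.
- **Brisk blows:** Three blows took the pin to its stop. I leaned on it briefly to check, and about 20 N gave no further travel. In the image it moved 17–18 mm in all, with only the copper disc showing, level with the boss.
- **Mallet returned:** It stands released and upright on the cork pad. Its head's axis is about 1–5 mm from the pad's centre, against the 30 mm allowed.
- **Surroundings:** The gripper is open and clear above the mallet. I saw no contact with the stem, and the bystanders in the last pictures looked undisturbed, though I did not measure their positions.

**Disagreements:** The cameras put the pad's centre up to 10 mm apart, at x = 0.565 m in the wrist view and 0.575 m in the scene view. The placing is within tolerance by either. The pin's blow speed and the mallet's exact tilt were not measured directly. The blows were commanded at about 150 mm/s, and the tilt was judged by eye.

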